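Check the desk calculators for lost feet and sort them

TASK

The calculators are due to be handed out, but one that has lost a rubber foot rocks under the fingers. By pressing down on both front corners, find out which of the three desk calculators stand firm and which rock; lay each firm one flat in a bay of the grey hand-out tray, and each one that rocks flat in the open cardboard repair box, keys up. Set them down gently, do not drop them, and leave the mug, gel bottle, rubber stamp and staple box where they are.

Things in the scene. Friction and masses are not known exactly. Their poses are not given: they have to be found in the camera images.
- calc_1: one of three black desk calculators that look alike from above: 112 mm along its x, 66 mm along y, display at the +x end, front edge (key end) at -x. Case from 4 to 17 mm above the desk on 4 mm rubber feet, keypad top at 18 mm; 0.1 to 0.17 kg, heaviest under the display. Origin: centre of the underside at the feet; z up
- calc_2: another of the three, same size and frame as calc_1. Of every calculator: the feet, 10 mm across, stand at x +-46, y +-26 mm; one of the two front feet (x -46 mm) may be lost, which its name does not tell. With or without it the calculator stands level by itself
- calc_3: another of the three, same size and frame as calc_1. Of every calculator: if a front foot is lost, 1 to 5 N straight down on the case at that front corner sinks it 3 to 4 mm (a tilt of 0.06 to 0.09 rad), and let go it swings back level; at the other front corner it moves little or not at all. One with all its feet stays firm at both under 10 N
- tray: shallow grey plastic hand-out tray, fixed: 284 mm along its x, 138 mm along its y, 17 mm high, floor 11 mm thick, with three bays side by side along x, each 80 mm (x) by 126 mm (y), parted by lips that stand 6 mm above the floor; a calculator lies in a bay lengthwise along the tray's y, either way round. Origin: centre of its underside, on the desk; z up
- bay_0 (a point): centre of the floor of a bay of the tray, 11 mm above the desk, at x -91 mm in the tray's frame
- bay_1 (a point): centre of the floor of a bay of the tray, 11 mm above the desk, at x 0 mm in the tray's frame
- bay_2 (a point): centre of the floor of a bay of the tray, 11 mm above the desk, at x +91 mm in the tray's frame
- carton: open cardboard repair box, fixed: outside 258 mm along its x, 138 mm along its y, walls 42 mm high and 3 mm thick, floor 11 mm above the desk; inside 252 by 132 mm, so that two calculators lie end to end along its x. Origin: centre of its underside, on the desk; z up
- stamp: rubber stamp, black, foot 28 x 56 mm, 70 mm high with a knob grip, loose among the calculators; stays. Origin: centre of its underside
- staple_box: small cardboard box of staples, 30 x 52 x 20 mm, loose among the calculators; stays. Origin: centre of its underside
- gel_bottle: pump bottle of hand gel, 68 x 59 mm, 159 mm high, loose at the back; stays. Origin: centre of its underside
- mug: white mug with a leaf pattern, 92 mm across, 127 mm with its handle, 95 mm high, loose at the back; stays. Origin: centre of its underside; bowl and handle reach 63 mm either way along its y

How it is judged:
By the outcome, as a careful person would: the job done as asked, in the order asked, and still so for the second after the job is handed in, with the robot touching nothing.
It also fails if it takes over 72 s, if anything falls off the work surface, if the arm or the gripper's body presses on something with over 40 N, if the wrist force passes 120 N, or if a joint passes its speed limit or range.

ROBOT

A 6-joint arm with a two-finger parallel gripper is mounted at the origin on a cart in front of the work surface, level with it; the furniture and walls round the work are solid. World frame = base frame: x ahead of the robot, y to its left, z up, the work surface at z = 0. Lengths are in m, angles in degrees, forces in N, time in s.
With the tool pointing down it reaches from about 0.4 to 0.825 m from the base axis. Payload 7 kg.
Tool frame: the origin (TCP) lies midway between the tips of the shut fingers; the grasp point (between the pads) lies 19 mm behind it; z points along the fingers, y is the line along which they close (so a half turn about z gives the same grasp; the last joint's range is limited). The gripper opens to 88 mm and grips with 3 to 60 N. Pads are 19 mm wide; open, the fingers measure 130 mm over their backs; the gripper's body (78 mm by 193 mm) begins 47 mm behind the grasp point.
Start: joints at [-59.066, 20.546, 0.682, 0, -70.136, -16.507], TCP at [0.168, -0.654, 0.227] pointing down, gripper open.
Joint ranges: [-176.03, 176.03], [-82.01, 121.73], [-58.28, 71.71], [-173.87, 95.51], [-174.79, -0.11], [-173.66, 173.66]. Speed limits (degrees/s): [136.94, 136.94, 172.46, 180, 180, 180].

INTERFACE

Orientations are given as [roll, pitch, yaw] about the fixed x, y, z axes, in that order (R = Rz(yaw) Ry(pitch) Rx(roll)).
In Python, from plant import ctrl, viewer, close_job gives the robot as it stands. The module is installed in compiled form; this text tells all that it offers.
- The arm moves only by the tool step_arm, never from a script. Its argument "moves" is a list that holds one entry, the list of rows, each a list of 5 numbers: the shift along the world's x, y, z in cm, then the turn about the world's z in rad, then the finger opening in cm, from 0 to 8.76. In form: [[[tx, ty, tz, twist, grip], ...]]. A call has 1 to 10 rows; each row shifts and turns the commanded pose from where the row before left it; what a row does not reach is not made up. A row lasts 1/10 s, in which the tool goes at most 50 mm and 8.59 degrees, less where a joint would pass 70% of its speed; a pose out of reach is approached as far as the arm can. A call with a gripper value outside its range is refused whole. The fingers move at their own pace and stop on an object; the grip force is fixed at half the most. Time passes only in rows, so rows that do not move let the fingers close. It gives the time, the measured TCP pose, the force, the opening and the grip force at its end, in the units of the state.
- ctrl.get_obs(): the state, without advancing time (a new reading comes with each control period).
- viewer.snapshot(name): name is "scene" or "top"; returns (picture, depth): 480x640x3 uint8, blue, green, red; 480x640 float32, m along the optical axis (not along the pixel's ray), 0 where there is no reading.
- viewer.camera_info(name): a dict with "camera_matrix" (3x3 intrinsics, pixels), "eye" and "orientation" of the camera in the world. Camera axes: x right, y down, z forward; pixel columns grow to the right and rows downward; lengths in m; the calibration is good to about 2 mm. A picture is of the moment at which its call begins. camera_info takes no time and is no camera call.
- close_job(): hands the job in; it is judged then, once.
The state is a dict: "clock": time; "joint_pos": joint angles; "qvel": joint speeds; "tau": joint torques, N m; "tool_pos": TCP position; "orientation": TCP orientation; "force": force on the tool from outside, world axes, zero at the start; "moment": the same for the moment, N m; "opening": finger opening in m; "gripper_force": force on a finger pad.
Only numpy, scipy, OpenCV 4.12 (cv2) and the standard library are available. Lean on these libraries where they do the work, as an engineer would, in place of code of your own. Each camera call takes 0.05 s, during which the arm holds its last target. There are 200 camera calls.

## Working session

There is one attempt and no reset: what is moved stays moved. The work goes in short steps, Python scripts to look and compute and a tool call to move; the robot and the scene stay as the last step left them, time stands still between calls to the robot, and variables do not carry over. Pictures are saved under pics/ and viewed, at most 10 in all, crops included, and the job is handed in when it is done.

Besides the shell and the picture viewer there is one more tool, called after "Call:" by a JSON object that holds its "method" and its "body". step_arm: Moves the arm, as the interface text tells. Its arguments: {"type":"object","properties":{"moves":{"type":"array","items":{"type":"array","items":{"type":"array","items":{"type":"number"}}}}},"required":["moves"]}

```bash
mkdir -p pics; python3 - <<'E'
from plant import ctrl, viewer
import cv2,numpy as np
o=ctrl.get_obs();print({k:np.round(v,3) for k,v in o.items()})
for n in("top","scene"):
    p,d=viewer.snapshot(n);cv2.imwrite(f"pics/{n}0.png",p);np.save(f"{n}0.npy",d);i=viewer.camera_info(n);print(n,i)
E
```

```text
{'clock': np.float64(0.0), 'joint_pos': array([-5.9066e+01,  2.0592e+01,  6.3300e-01, -1.8000e-02, -7.0136e+01,
       -1.6508e+01]), 'qvel': array([ 0.022,  0.002, -0.087,  0.047, -0.054,  0.077]), 'tau': array([ 1.0000e-03, -5.8271e+01,  2.9305e+01,  6.9970e+00,  7.0000e-03,
       -0.0000e+00]), 'tool_pos': array([ 0.168, -0.653,  0.226]), 'orientation': array([ 1.79904e+02, -1.10000e-02, -1.65580e+02]), 'force': array([ 0.173, -0.395,  0.397]), 'moment': array([-0.031,  0.038, -0.017]), 'gripper_force': np.float64(0.0), 'opening': np.float64(0.088)}
top {'camera_matrix': array([[479.42103222,   0.        , 319.3017135 ],
       [  0.        , 479.42103222, 234.09727743],
       [  0.        ,   0.        ,   1.        ]]), 'eye': array([ 0.46131076, -0.07840896,  1.06760903]), 'orientation': array([-171.73899773,   -1.80432014,  -88.96530472])}
scene {'camera_matrix': array([[511.04053511,   0.        , 319.9283257 ],
       [  0.        , 511.04053511, 236.07598812],
       [  0.        ,   0.        ,   1.        ]]), 'eye': array([-0.06473413,  0.51655984,  0.91233027]), 'orientation': array([-1.34501084e+02, -1.12035225e-01, -1.31930600e+02])}
```

View pics/top0.png

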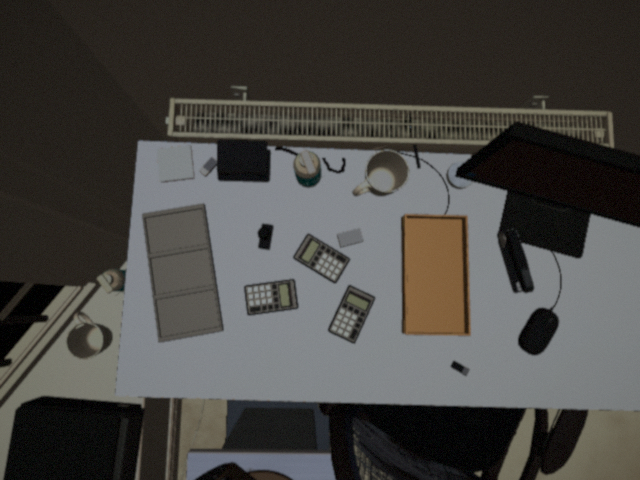

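View pics/scene0.png

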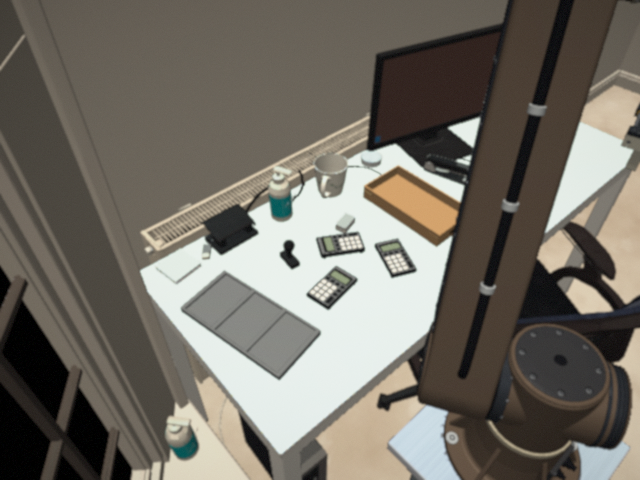

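The top view shows the tray at about (183,272) and the carton at (435,274). The calculators are at (322,257) with the display upper left, (271,297) with the display right, and (352,314) with the display up. The stamp is at (265,236), the staples at (350,238), the mug at (385,175) and the gel at (307,168).

```bash
cat > h.py <<'E'
import numpy as np,cv2
from plant import viewer
from scipy.spatial.transform import Rotation as R
def rays(n,px):
    i=viewer.camera_info(n);K=i["camera_matrix"];M=R.from_euler("xyz",i["orientation"],degrees=True).as_matrix()
    px=np.atleast_2d(px).astype(float);return i["eye"],np.c_[(px-K[:2,2])/[K[0,0],K[1,1]],np.ones(len(px))]@M.T
def onplane(n,px,z):
    e,d=rays(n,px);return e+d*((z-e[2])/d[:,2])[:,None]
def withdepth(n,px,dep):
    e,d=rays(n,px);px=np.atleast_2d(np.round(px).astype(int));return e+d*dep[px[:,1],px[:,0]][:,None]
def rect(pts):  # world xy pts -> centre, long, short, angle of the long side
    (c,(w,h),a)=cv2.minAreaRect((pts[:,:2]*1000).astype(np.float32))
    if w<h:w,h,a=h,w,a+90
    return np.round([*c,w,h,(a+90)%180-90],1)
def comp(mask,seed,r=12):
    n,l=cv2.connectedComponents(mask.astype(np.uint8))
    s=l[seed[1]-r:seed[1]+r,seed[0]-r:seed[0]+r];s=s[s>0]
    m=(l==np.bincount(s).argmax()).astype(np.uint8)
    c=max(cv2.findContours(m,cv2.RETR_EXTERNAL,cv2.CHAIN_APPROX_NONE)[0],key=cv2.contourArea)
    return c[:,0,:],m
E
python3 - <<'E'
from h import *
p=cv2.imread("pics/top0.png");d=np.load("top0.npy");g=p.max(2);
print("desk lum",p[350,250],"tray",p[272,183],"carton",p[274,435])
desk=(g>150) if p[350,250].max()>160 else (g>p[350,250].max()*0.75)
m=~desk
for n,s,z in[("A",(322,257),.017),("B",(271,297),.017),("C",(352,314),.017),("tray",(183,272),.017),("carton",(435,274),.042),("stamp",(265,236),.02),("staple",(350,238),.02)]:
    try:
        c,_=comp(m,s); print(n,rect(onplane("top",c,z)),"height",withdepth("top",[s],d)[0].round(3))
    except Exception as e: print(n,e)
for n,s in[("A",(310,245)),("B",(288,293)),("C",(357,298)),("mug",(385,175)),("gel",(307,168))]:print(n,withdepth("top",[s],d)[0].round(3))
for q in [(250,350),(170,330),(330,350),(400,380)]:print(withdepth("top",[q],d)[0].round(4))
q=p[225:350,235:385];q=cv2.convertScaleAbs(cv2.resize(q,None,fx=5,fy=4.6,interpolation=3),alpha=1.3);cv2.imwrite("pics/crop0.png",q)
E
```

```text
desk lum [141 136 131] tray [80 85 89] carton [ 63  98 130]
A [ 561.4 -113.6  112.7   67.    60. ] height [ 0.564 -0.116  0.019]
B [474.8  -6.2 112.7  66.8 -81.2] height [ 0.474 -0.007  0.018]
C [ 441.9 -181.   112.6   67.5  -24.8] height [ 0.441 -0.183  0.018]
tray [526.7 188.1 283.  140.5  11.2] height [0.525 0.187 0.013]
carton attempt to get argmax of an empty sequence
stamp [606.9  12.8  57.1  33.6  -7.5] height [0.6   0.007 0.069]
staple [ 598.9 -152.9   28.8    8.6   34.4] height [ 0.607 -0.177  0.02 ]
A [ 0.59  -0.089  0.017]
B [ 0.484 -0.043  0.018]
C [ 0.476 -0.193  0.02 ]
mug [ 0.757 -0.257  0.004]
gel [ 0.724 -0.078  0.158]
[0.3601 0.0362 0.001 ]
[0.4001 0.2086 0.0073]
[ 0.3627 -0.1371  0.0008]
[ 0.301  -0.2906 -0.0033]
```

View pics/crop0.png

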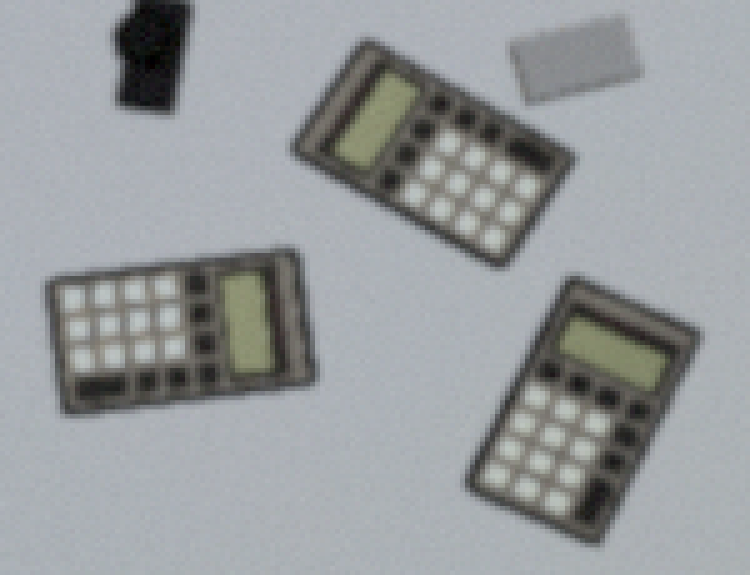

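The crop confirms the display ends, so the calculator +x headings are A 60°, B −81.2° and C −24.8°. Next I'll measure the carton and staple box and compute the press points.

```bash
cat >> h.py <<'E'
CAL={"A":(561.4,-113.6,60.),"B":(474.8,-6.2,-81.2),"C":(441.9,-181.,-24.8)}
def pt(n,x,y):
    a=np.radians(CAL[n][2]);return np.round([CAL[n][0]+x*np.cos(a)-y*np.sin(a),CAL[n][1]+x*np.sin(a)+y*np.cos(a)],1)
E
python3 - <<'E'
from h import *
p=cv2.imread("pics/top0.png").astype(int)
m=(p[:,:,2]-p[:,:,0]>25)
c,_=comp(m,(435,274));print("carton",rect(onplane("top",c,.042)),rect(onplane("top",c,.011)))
for t in(110,118,125):
    g=p.max(2);s=np.zeros(g.shape,bool);s[225:252,333:367]=g[225:252,333:367]<t
    c,_=comp(s,(350,238));print("staple",rect(onplane("top",c,.02)))
for n in CAL:print(n,"press",pt(n,-52,30),pt(n,-52,-30),"closing axis",CAL[n][2]+90,"open finger outer",pt(n,0,65),pt(n,0,-65))
E
```

```text
carton [ 5.309e+02 -3.603e+02  2.594e+02  1.439e+02  1.000e-01] [ 5.330e+02 -3.688e+02  2.672e+02  1.483e+02  1.000e-01]
staple [ 605.8 -175.6   52.3   28.   -75.3]
staple [ 607.5 -176.    54.8   31.8  -74.7]
staple [ 607.5 -175.9   56.    32.9  -74.6]
A press [ 509.4 -143.6] [ 561.4 -173.6] closing axis 150.0 open finger outer [505.1 -81.1] [ 617.7 -146.1]
B press [496.5  49.8] [437.2  40.6] closing axis 8.799999999999997 open finger outer [539.    3.7] [410.6 -16.1]
C press [ 407.3 -132. ] [ 382.1 -186.4] closing axis 65.2 open finger outer [ 469.2 -122. ] [ 414.6 -240. ]
```

Call:
{"method": "step_arm", "body": {"moves": [[[3, 5, 0, 0, 0], [3, 4, 0, 0, 0], [3, 4, 0, 0, 0], [0, 0, 0, 0, 0]]]}}

```text
clock: 0.5
tool_pos: [0.2565, -0.5271, 0.2269]
orientation: [180.0, 0.1, -165.3]
force: [-0.1, -0.2, 1.0]
opening: 0.0612
gripper_force: 0.0
```

```bash
python3 -c "
from plant import ctrl
import numpy as np
o=ctrl.get_obs();print({k:np.round(v,3) for k,v in o.items()})"
```

```text
{'clock': np.float64(0.5), 'joint_pos': array([-44.994,  12.234, -10.829,  -0.069, -66.917, -30.323]), 'qvel': array([-3.816,  2.007,  2.773,  1.331, -0.426,  4.554]), 'tau': array([ 1.8250e+00, -4.7177e+01,  2.7154e+01,  6.3480e+00,  3.7000e-02,
       -1.0130e+00]), 'tool_pos': array([ 0.257, -0.527,  0.227]), 'orientation': array([ 1.79984e+02,  6.50000e-02, -1.65344e+02]), 'force': array([-0.127, -0.237,  0.986]), 'moment': array([-0.102,  0.04 , -0.011]), 'gripper_force': np.float64(0.0), 'opening': np.float64(0.061)}
```

Call:
{"method": "step_arm", "body": {"moves": [[[1.5, 4.2, 0, -0.115, 0], [1.5, 4.2, 0, -0.115, 0], [1.5, 4.2, 0, -0.115, 0], [1.5, 4.2, -2.0, -0.115, 0], [1.6, 4.3, -3.0, -0.115, 0], [1.6, 4.3, -3.5, -0.115, 0], [1.6, 4.2, -3.5, 0, 0], [1.6, 4.2, -3.5, 0, 0], [0, 0, -3.0, 0, 0], [0, 0, 0, 0, 0]]]}}

```text
clock: 1.5
tool_pos: [0.3681, -0.2114, 0.0546]
orientation: [-179.9, -0.4, 155.0]
force: [-0.1, -1.0, 0.3]
opening: 0.0003
gripper_force: 0.0
```

Call:
{"method": "step_arm", "body": {"moves": [[[0, 0, 0, 0, 0]]]}}

```text
clock: 1.6
tool_pos: [0.3702, -0.213, 0.0576]
orientation: [-179.9, -0.1, 154.9]
force: [0.6, -0.3, 0.3]
opening: 0.0005
gripper_force: 0.0
```

Call:
{"method": "step_arm", "body": {"moves": [[[0.6, 1.4, -0.5, 0, 0], [0.6, 1.3, -1.0, 0, 0], [0, 0, -1.0, 0, 0], [0, 0, -0.9, 0, 0], [0, 0, 0, 0, 0], [0, 0, 0, 0, 0]]]}}

```text
clock: 2.2
tool_pos: [0.3822, -0.1862, 0.0236]
orientation: [-180.0, -0.0, 154.8]
force: [0.2, -0.5, 1.1]
opening: 0.0007
gripper_force: 0.0
```

Call:
{"method": "step_arm", "body": {"moves": [[[0, 0, -0.4, 0, 0], [0, 0, 0, 0, 0]]]}}

```text
clock: 2.4
tool_pos: [0.3823, -0.1858, 0.0193]
orientation: [180.0, -0.0, 154.9]
force: [0.1, -0.1, 0.2]
opening: 0.0003
gripper_force: 0.0
```

Call:
{"method": "step_arm", "body": {"moves": [[[0, 0, -0.1, 0, 0], [0, 0, 0, 0, 0]]]}}

```text
clock: 2.6
tool_pos: [0.3825, -0.1857, 0.0185]
orientation: [-180.0, 0.0, 154.9]
force: [-0.5, -0.6, 1.0]
opening: 0.0003
gripper_force: 0.2
```

Call:
{"method": "step_arm", "body": {"moves": [[[0, 0, -0.1, 0, 0], [0, 0, 0, 0, 0]]]}}

```text
clock: 2.8
tool_pos: [0.3826, -0.1857, 0.0181]
orientation: [-180.0, 0.0, 154.9]
force: [-2.6, 0.9, 13.7]
opening: 0.0001
gripper_force: 6.1
```

Call:
{"method": "step_arm", "body": {"moves": [[[0, 0, -0.1, 0, 0], [0, 0, 0, 0, 0]]]}}

```text
clock: 3.0
tool_pos: [0.3827, -0.1858, 0.0177]
orientation: [-180.0, 0.0, 155.0]
force: [-5.8, 1.7, 24.1]
opening: 0.0007
gripper_force: 12.1
```

This corner of C is firm, giving 24 N with under 1 mm of travel. Next is C's other front corner.

Call:
{"method": "step_arm", "body": {"moves": [[[0, 0, 0.9, 0, 0], [0.8, 1.8, 0.6, 0, 0], [0.8, 1.8, 0, 0, 0], [0.9, 1.8, -0.6, 0, 0], [0, 0, -0.5, 0, 0], [0, 0, 0, 0, 0], [0, 0, 0, 0, 0]]]}}

```text
clock: 3.7
tool_pos: [0.4069, -0.1319, 0.0203]
orientation: [-180.0, -0.0, 154.9]
force: [0.2, -0.0, 0.4]
opening: 0.0003
gripper_force: 0.0
```

Call:
{"method": "step_arm", "body": {"moves": [[[0, 0, -0.15, 0, 0], [0, 0, 0, 0, 0]]]}}

```text
clock: 3.9
tool_pos: [0.4072, -0.132, 0.0189]
orientation: [180.0, -0.0, 154.8]
force: [-1.0, 1.4, -0.3]
opening: 0.0008
gripper_force: 0.0
```

Call:
{"method": "step_arm", "body": {"moves": [[[0, 0, -0.1, 0, 0], [0, 0, 0, 0, 0]]]}}

```text
clock: 4.1
tool_pos: [0.4074, -0.1319, 0.0181]
orientation: [-180.0, 0.0, 154.9]
force: [-1.0, -1.2, 3.0]
opening: 0.0005
gripper_force: 1.8
```

Call:
{"method": "step_arm", "body": {"moves": [[[0, 0, -0.1, 0, 0], [0, 0, 0, 0, 0]]]}}

```text
clock: 4.3
tool_pos: [0.4075, -0.1319, 0.0176]
orientation: [-180.0, 0.0, 154.9]
force: [-3.9, 0.3, 14.5]
opening: 0.0007
gripper_force: 7.3
```

C is firm at both corners. Next is A.

Call:
{"method": "step_arm", "body": {"moves": [[[0, 0, 3.0, 0, 0], [1.7, -0.2, 1.5, 0.1485, 0], [1.7, -0.2, 0, 0.1485, 0], [1.7, -0.2, 0, 0.1485, 0], [1.7, -0.2, 0, 0.1485, 0], [1.7, -0.2, 0, 0.1485, 0], [1.7, -0.2, 0, 0.1485, 0], [0, 0, 0, 0.1485, 0], [0, 0, 0, 0.1485, 0], [0, 0, 0, 0.1485, 0]]]}}

```text
clock: 5.3
tool_pos: [0.5093, -0.1436, 0.0615]
orientation: [180.0, -0.0, -128.2]
force: [-0.3, 0.0, -0.1]
opening: 0.0004
gripper_force: 0.0
```

Call:
{"method": "step_arm", "body": {"moves": [[[0, 0, 0, 0.1485, 0], [0, 0, -2, 0, 0], [0, 0, 0, 0, 0], [0, 0, 0, 0, 0]]]}}

```text
clock: 5.7
tool_pos: [0.509, -0.1437, 0.0417]
orientation: [179.9, -0.1, -120.1]
force: [-0.5, -0.3, -0.7]
opening: 0.0003
gripper_force: 0.0
```

Call:
{"method": "step_arm", "body": {"moves": [[[0, 0, -1.2, 0, 0], [0, 0, -1.1, 0, 0], [0, 0, 0, 0, 0], [0, 0, 0, 0, 0]]]}}

```text
clock: 6.1
tool_pos: [0.5095, -0.1436, 0.0185]
orientation: [180.0, -0.0, -120.0]
force: [0.9, -0.0, 0.9]
opening: 0.0001
gripper_force: 0.1
```

Call:
{"method": "step_arm", "body": {"moves": [[[0, 0, -0.1, 0, 0], [0, 0, 0, 0, 0]]]}}

```text
clock: 6.3
tool_pos: [0.5095, -0.1437, 0.0181]
orientation: [-180.0, -0.0, -120.0]
force: [0.0, -1.0, 3.7]
opening: 0.0005
gripper_force: 2.2
```

Call:
{"method": "step_arm", "body": {"moves": [[[0, 0, -0.1, 0, 0], [0, 0, 0, 0, 0]]]}}

```text
clock: 6.5
tool_pos: [0.5098, -0.144, 0.0177]
orientation: [-179.9, -0.0, -120.0]
force: [-0.9, -3.0, 9.4]
opening: 0.0005
gripper_force: 5.9
```

Call:
{"method": "step_arm", "body": {"moves": [[[0, 0, 0.9, 0, 0], [1.7, -1.0, 0.6, 0, 0], [1.7, -1.0, 0, 0, 0], [1.8, -1.0, -0.6, 0, 0], [0, 0, -0.6, 0, 0], [0, 0, 0, 0, 0], [0, 0, 0, 0, 0]]]}}

```text
clock: 7.2
tool_pos: [0.5604, -0.1734, 0.0197]
orientation: [179.9, -0.0, -120.0]
force: [-0.1, -0.3, -0.4]
opening: 0.0004
gripper_force: 0.0
```

Call:
{"method": "step_arm", "body": {"moves": [[[0, 0, -0.1, 0, 0], [0, 0, 0, 0, 0]]]}}

```text
clock: 7.4
tool_pos: [0.5612, -0.1734, 0.0192]
orientation: [-180.0, 0.0, -120.0]
force: [0.1, 0.1, -0.8]
opening: 0.0005
gripper_force: 0.0
```

Call:
{"method": "step_arm", "body": {"moves": [[[0, 0, -0.1, 0, 0], [0, 0, 0, 0, 0]]]}}

```text
clock: 7.6
tool_pos: [0.5615, -0.1735, 0.0181]
orientation: [-180.0, 0.0, -120.0]
force: [0.2, -0.1, -0.1]
opening: 0.0006
gripper_force: 0.2
```

Call:
{"method": "step_arm", "body": {"moves": [[[0, 0, -0.1, 0, 0], [0, 0, 0, 0, 0]]]}}

```text
clock: 7.8
tool_pos: [0.5615, -0.1736, 0.0169]
orientation: [-180.0, 0.0, -120.0]
force: [0.4, 0.6, -0.5]
opening: 0.0003
gripper_force: 0.3
```

Here the corner is giving. I'll press on to confirm.

Call:
{"method": "step_arm", "body": {"moves": [[[0, 0, -0.1, 0, 0], [0, 0, 0, 0, 0]]]}}

```text
clock: 8.0
tool_pos: [0.5615, -0.1737, 0.0159]
orientation: [-180.0, 0.0, -120.0]
force: [0.1, -0.0, 1.5]
opening: 0.0002
gripper_force: 0.3
```

Call:
{"method": "step_arm", "body": {"moves": [[[0, 0, -0.1, 0, 0], [0, 0, 0, 0, 0]]]}}

```text
clock: 8.2
tool_pos: [0.5617, -0.1738, 0.0153]
orientation: [-180.0, -0.0, -120.0]
force: [-0.1, -0.2, 4.5]
opening: 0.0004
gripper_force: 2.1
```

Call:
{"method": "step_arm", "body": {"moves": [[[0, 0, -0.1, 0, 0], [0, 0, 0, 0, 0]]]}}

```text
clock: 8.4
tool_pos: [0.5617, -0.1738, 0.015]
orientation: [-180.0, -0.0, -120.0]
force: [-2.4, 0.2, 11.3]
opening: 0.0006
gripper_force: 5.3
```

A rocks: it sank about 3 mm under under 5 N. Now B.

Call:
{"method": "step_arm", "body": {"moves": [[[0, 0, 2.5, 0, 0], [-1.5, 2.7, 1.5, 0.113, 0], [-1.5, 2.7, 0, 0.113, 0], [-1.6, 2.7, 0, 0.113, 0], [-1.6, 2.7, 0, 0.113, 0], [-1.6, 2.7, 0, 0.113, 0], [-1.6, 2.7, 0, 0.112, 0], [-1.5, 2.6, -1, 0, 0], [-1.5, 2.6, -1.3, 0, 0], [0, 0, 0, 0, 0]]]}}

```text
clock: 9.4
tool_pos: [0.435, 0.0417, 0.0298]
orientation: [179.9, -0.0, -81.1]
force: [-0.2, -0.4, -0.7]
opening: 0.0006
gripper_force: 0.0
```

Call:
{"method": "step_arm", "body": {"moves": [[[0, 0, -0.5, 0, 0], [0, 0, 0, 0, 0]]]}}

```text
clock: 9.6
tool_pos: [0.4374, 0.0401, 0.0255]
orientation: [180.0, -0.0, -81.2]
force: [-0.2, 0.1, -0.4]
opening: 0.0005
gripper_force: 0.0
```

Call:
{"method": "step_arm", "body": {"moves": [[[0, 0, -0.5, 0, 0], [0, 0, 0, 0, 0], [0, 0, 0, 0, 0]]]}}

```text
clock: 9.9
tool_pos: [0.4375, 0.0399, 0.0208]
orientation: [180.0, -0.0, -81.3]
force: [-0.3, 0.2, 0.0]
opening: 0.0004
gripper_force: 0.0
```

Call:
{"method": "step_arm", "body": {"moves": [[[0, 0, -0.1, 0, 0], [0, 0, 0, 0, 0]]]}}

```text
clock: 10.1
tool_pos: [0.4375, 0.0402, 0.0199]
orientation: [-180.0, 0.0, -81.3]
force: [0.9, 0.3, -0.4]
opening: 0.0003
gripper_force: 0.0
```

Call:
{"method": "step_arm", "body": {"moves": [[[0, 0, -0.1, 0, 0], [0, 0, 0, 0, 0]]]}}

```text
clock: 10.3
tool_pos: [0.4374, 0.0404, 0.0189]
orientation: [180.0, 0.0, -81.2]
force: [-0.4, -0.0, 0.6]
opening: 0.0001
gripper_force: 0.0
```

Call:
{"method": "step_arm", "body": {"moves": [[[0, 0, -0.1, 0, 0], [0, 0, 0, 0, 0]]]}}

```text
clock: 10.5
tool_pos: [0.4377, 0.0406, 0.0182]
orientation: [-180.0, 0.0, -81.2]
force: [-1.9, 0.5, 4.0]
opening: 0.0003
gripper_force: 2.5
```

Call:
{"method": "step_arm", "body": {"moves": [[[0, 0, -0.1, 0, 0], [0, 0, 0, 0, 0]]]}}

```text
clock: 10.7
tool_pos: [0.4384, 0.041, 0.0177]
orientation: [-179.9, 0.0, -81.2]
force: [-2.7, 1.1, 11.6]
opening: 0.0001
gripper_force: 5.8
```

Call:
{"method": "step_arm", "body": {"moves": [[[0, 0, 0.9, 0, 0], [2.0, 0.3, 0.6, 0, 0], [2.0, 0.3, 0, 0, 0], [1.9, 0.3, -0.6, 0, 0], [0, 0, -0.6, 0, 0], [0, 0, 0, 0, 0], [0, 0, 0, 0, 0]]]}}

```text
clock: 11.4
tool_pos: [0.4954, 0.049, 0.0198]
orientation: [179.9, -0.0, -81.2]
force: [0.9, -0.7, -0.7]
opening: 0.0001
gripper_force: 0.0
```

Call:
{"method": "step_arm", "body": {"moves": [[[0, 0, -0.1, 0, 0], [0, 0, 0, 0, 0]]]}}

```text
clock: 11.6
tool_pos: [0.4961, 0.0494, 0.0192]
orientation: [-180.0, 0.0, -81.2]
force: [0.6, 1.0, 0.1]
opening: 0.0005
gripper_force: 0.0
```

Call:
{"method": "step_arm", "body": {"moves": [[[0, 0, -0.1, 0, 0], [0, 0, 0, 0, 0]]]}}

```text
clock: 11.8
tool_pos: [0.4964, 0.0495, 0.0181]
orientation: [-180.0, 0.0, -81.2]
force: [-0.0, 0.7, 0.1]
opening: 0.0005
gripper_force: 0.2
```

Call:
{"method": "step_arm", "body": {"moves": [[[0, 0, -0.1, 0, 0], [0, 0, 0, 0, 0]]]}}

```text
clock: 12.0
tool_pos: [0.4966, 0.0495, 0.0169]
orientation: [-180.0, 0.0, -81.2]
force: [0.0, 0.8, 0.1]
opening: 0.0007
gripper_force: 0.3
```

Call:
{"method": "step_arm", "body": {"moves": [[[0, 0, -0.1, 0, 0], [0, 0, 0, 0, 0]]]}}

```text
clock: 12.2
tool_pos: [0.4965, 0.0494, 0.0158]
orientation: [-180.0, -0.0, -81.2]
force: [0.9, 1.2, 1.3]
opening: 0.0004
gripper_force: 0.3
```

Call:
{"method": "step_arm", "body": {"moves": [[[0, 0, -0.1, 0, 0], [0, 0, 0, 0, 0]]]}}

```text
clock: 12.4
tool_pos: [0.4967, 0.0495, 0.0151]
orientation: [-180.0, 0.0, -81.2]
force: [-0.3, 0.4, 4.7]
opening: 0.001
gripper_force: 2.2
```

Call:
{"method": "step_arm", "body": {"moves": [[[0, 0, -0.05, 0, 0], [0, 0, 0, 0, 0]]]}}

```text
clock: 12.6
tool_pos: [0.4968, 0.0495, 0.015]
orientation: [-180.0, 0.0, -81.2]
force: [-1.2, 0.9, 7.6]
opening: 0.0006
gripper_force: 4.0
```

Call:
{"method": "step_arm", "body": {"moves": [[[0, 0, 4, 0, 8.2], [0, 0, 2, 0, 8.2], [0, 0, 0, 0, 8.2]]]}}

```text
clock: 12.9
tool_pos: [0.498, 0.05, 0.0771]
orientation: [-179.7, 0.1, -81.2]
force: [0.4, 0.1, -0.2]
opening: 0.019
gripper_force: 0.0
```

```bash
python3 - <<'E'
from h import *
p,d=viewer.snapshot("top");cv2.imwrite("pics/top1.png",p);g=p.max(2);m=g<100
for n,s in[("A",(322,257)),("B",(271,297)),("C",(352,314))]:
    c,_=comp(m,s); print(n,rect(onplane("top",c,.017)))
E
```

```text
A [ 561.5 -113.4  111.4   65.3   59.7]
B [ 647.6 -137.5 1525.7 1064.1  -87.7]
C [ 442.1 -180.9  111.3   65.9  -24.1]
```

B rocks as well, and C is firm. I'll grasp B for the carton first.

Call:
{"method": "step_arm", "body": {"moves": [[[-1.0, -3.2, 0, 0, 8.2], [-1.1, -3.1, 0, 0, 8.2], [0, 0, 0, 0, 8.2], [0, 0, 0, 0, 8.2], [0, 0, 0, 0, 8.2]]]}}

```text
clock: 13.45
tool_pos: [0.4754, -0.0134, 0.0739]
orientation: [180.0, -0.0, -81.2]
force: [-0.2, 0.6, 0.7]
opening: 0.0631
gripper_force: 0.0
```

Call:
{"method": "step_arm", "body": {"moves": [[[0, 0, -1.5, 0, 8.2], [0, 0, -1.5, 0, 8.2], [0, 0, -1.5, 0, 8.2], [0, 0, -1.3, 0, 8.2], [0, 0, -1.0, 0, 8.2], [0, 0, 0, 0, 8.2], [0, 0, 0, 0, 8.2]]]}}

```text
clock: 14.15
tool_pos: [0.4755, -0.0133, 0.0064]
orientation: [180.0, -0.0, -81.2]
force: [0.0, -0.6, 0.2]
opening: 0.0818
gripper_force: 0.0
```

Call:
{"method": "step_arm", "body": {"moves": [[[0, 0, 0, 0, 6.0], [0, 0, 0, 0, 6.0], [0, 0, 0, 0, 6.0], [0, 0, 0, 0, 6.0]]]}}

```text
clock: 14.55
tool_pos: [0.4758, -0.0135, 0.0069]
orientation: [-179.9, 0.0, -81.2]
force: [-0.9, 0.2, 4.0]
opening: 0.0661
gripper_force: 30.0
```

Call:
{"method": "step_arm", "body": {"moves": [[[0, 0, 1, 0, 6.0], [0, 0, 2.5, 0, 6.0], [0, 0, 3, 0, 6.0], [0, 0, 2, 0, 6.0], [0, 0, 0, 0, 6.0]]]}}

```text
clock: 15.05
tool_pos: [0.4772, -0.0131, 0.0947]
orientation: [-179.7, 0.0, -81.2]
force: [1.2, 0.8, -2.3]
opening: 0.0657
gripper_force: 30.0
```

```bash
python3 - <<'E'
from h import *
d=np.load("top0.npy");q=[(462,178),(500,190),(540,200),(510,260),(452,272),(417,274),(435,215),(435,216),(435,220),(435,330),(468,274)]
for a,b in zip(q,withdepth("top",q,d)):print(a,b.round(3))
p,_=viewer.snapshot("scene");cv2.imwrite("pics/s1.png",p)
E
```

```text
(462, 178) [ 0.739 -0.416  0.062]
(500, 190) [ 0.73  -0.525 -0.001]
(540, 200) [ 0.695 -0.588  0.058]
(510, 260) [ 0.567 -0.539  0.006]
(452, 272) [ 0.537 -0.405  0.011]
(417, 274) [ 0.531 -0.327  0.013]
(435, 215) [ 0.658 -0.36   0.044]
(435, 216) [ 0.657 -0.361  0.041]
(435, 220) [ 0.653 -0.369  0.012]
(435, 330) [ 0.41  -0.366  0.008]
(468, 274) [ 0.531 -0.431  0.041]
```

View pics/s1.png

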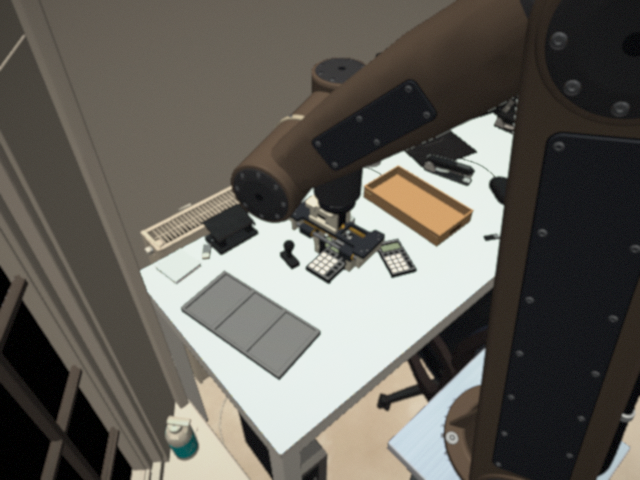

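B is held and level at about (325,262). Carrying it to the carton.

Call:
{"method": "step_arm", "body": {"moves": [[[0, -3, 0, 0.14, 6.0], [0, -3.6, 0, 0.142, 6.0], [0, -3.6, 0, 0.142, 6.0], [0, -3.6, 0, 0.142, 6.0], [0, -3.6, 0, 0.142, 6.0], [0, -3.6, 0, 0.142, 6.0], [0, -3.6, 0, 0.142, 6.0], [0, -3.6, 0, 0.142, 6.0], [0, -3.6, 0, 0.142, 6.0], [0, -3.2, 0, 0.142, 6.0]]]}}

```text
clock: 16.1
tool_pos: [0.4743, -0.3646, 0.09]
orientation: [-179.9, 0.1, 0.2]
force: [0.9, 0.1, -1.0]
opening: 0.0657
gripper_force: 30.0
```

Call:
{"method": "step_arm", "body": {"moves": [[[0, 0, 0, 0, 6.0], [0, 0, 0, 0, 6.0]]]}}

```text
clock: 16.3
tool_pos: [0.4741, -0.3635, 0.0898]
orientation: [-179.9, 0.1, -0.3]
force: [0.4, -0.1, -0.6]
opening: 0.0657
gripper_force: 30.0
```

Call:
{"method": "step_arm", "body": {"moves": [[[0, 0, -2, 0, 6.0], [0, 0, -2, 0, 6.0], [0, 0, -1.5, 0, 6.0], [0, 0, -1, 0, 6.0], [0, 0, -0.4, 0, 6.0], [0, 0, 0, 0, 6.0], [0, 0, 0, 0, 6.0]]]}}

```text
clock: 17.0
tool_pos: [0.4759, -0.3632, 0.023]
orientation: [180.0, -0.0, -0.1]
force: [0.7, -0.1, -1.4]
opening: 0.0656
gripper_force: 30.0
```

Call:
{"method": "step_arm", "body": {"moves": [[[0, 0, -0.1, 0, 6.0], [0, 0, -0.1, 0, 6.0], [0, 0, 0, 0, 6.0]]]}}

```text
clock: 17.3
tool_pos: [0.4755, -0.3633, 0.0207]
orientation: [180.0, -0.0, -0.1]
force: [1.4, -0.4, -1.5]
opening: 0.0656
gripper_force: 30.0
```

Call:
{"method": "step_arm", "body": {"moves": [[[0, 0, -0.1, 0, 6.0], [0, 0, -0.1, 0, 6.0], [0, 0, 0, 0, 6.0]]]}}

```text
clock: 17.6
tool_pos: [0.4753, -0.3632, 0.0183]
orientation: [-180.0, 0.0, -0.1]
force: [-0.2, 0.2, -1.1]
opening: 0.0658
gripper_force: 30.0
```

Call:
{"method": "step_arm", "body": {"moves": [[[0, 0, -0.1, 0, 6.0], [0, 0, 0, 0, 6.0]]]}}

```text
clock: 17.8
tool_pos: [0.4755, -0.3633, 0.018]
orientation: [180.0, -0.0, -0.1]
force: [-1.3, 2.4, 5.0]
opening: 0.0655
gripper_force: 30.0
```

Contact is gentle at 5 N, so I'll release, lift, and go to A. I grasp A 20 mm toward its display to stay clear of the staple box.

Call:
{"method": "step_arm", "body": {"moves": [[[0, 0, 0.05, 0, 7.4], [0, 0, 0, 0, 7.4], [0, 0, 0, 0, 7.4], [0, 0, 2, 0, 7.4], [0, 0, 3, 0, 7.4], [0, 0, 3, 0, 7.4], [0, 0, 0, 0, 7.4], [0, 0, 0, 0, 7.4]]]}}

```text
clock: 18.6
tool_pos: [0.4758, -0.3633, 0.0986]
orientation: [180.0, -0.1, -0.1]
force: [0.3, -0.5, -0.9]
opening: 0.0737
gripper_force: 0.0
```

Call:
{"method": "step_arm", "body": {"moves": [[[0.9, 2.6, 0, 0.105, 8.0], [0.9, 2.6, 0, 0.105, 8.0], [1.0, 2.7, 0, 0.105, 8.0], [1.0, 2.7, 0, 0.105, 8.0], [1.0, 2.7, 0, 0.105, 8.0], [1.0, 2.7, 0, 0.105, 8.0], [1.0, 2.7, 0, 0.105, 8.0], [1.0, 2.7, 0, 0.104, 8.0], [0.9, 2.7, 0, 0.104, 8.0], [0.9, 2.6, 0, 0.104, 8.0]]]}}

```text
clock: 19.6
tool_pos: [0.5709, -0.095, 0.0965]
orientation: [-179.9, 0.1, 60.2]
force: [0.5, -1.1, -0.2]
opening: 0.0802
gripper_force: 0.0
```

Call:
{"method": "step_arm", "body": {"moves": [[[0, 0, 0, 0, 8.0], [0, 0, 0, 0, 8.0]]]}}

```text
clock: 19.8
tool_pos: [0.5707, -0.0958, 0.0967]
orientation: [-179.9, 0.1, 59.9]
force: [0.2, -0.3, -0.3]
opening: 0.0799
gripper_force: 0.0
```

```bash
python3 - <<'E'
from h import *
p,d=viewer.snapshot("top");cv2.imwrite("pics/top2.png",p);cv2.imwrite("pics/crop2.png",cv2.resize(p[140:350,130:490],None,fx=2.2,fy=2.2,interpolation=3))
E
```

```text
(no output)
```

View pics/crop2.png

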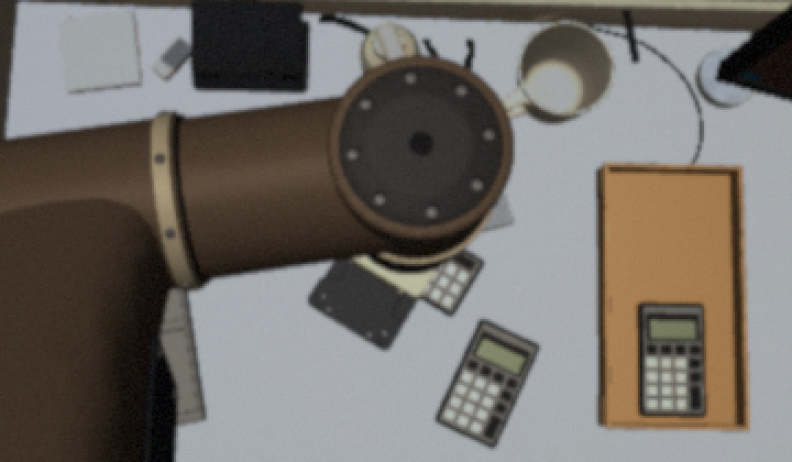

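B lies flat in the near half of the carton, at crop position (672,358). Descending on A.

Call:
{"method": "step_arm", "body": {"moves": [[[0, 0, -2.0, 0, 8.0], [0, 0, -2.0, 0, 8.0], [0, 0, -2.0, 0, 8.0], [0, 0, -1.5, 0, 8.0], [0, 0, -1.0, 0, 8.0], [0, 0, -0.5, 0, 8.0], [0, 0, 0, 0, 8.0], [0, 0, 0, 0, 8.0]]]}}

```text
clock: 20.65
tool_pos: [0.5718, -0.0964, 0.0084]
orientation: [180.0, -0.0, 59.9]
force: [0.2, 0.6, 0.6]
opening: 0.0803
gripper_force: 0.0
```

Call:
{"method": "step_arm", "body": {"moves": [[[0, 0, 0, 0, 6.0], [0, 0, 0, 0, 6.0], [0, 0, 0, 0, 6.0], [0, 0, 0, 0, 6.0]]]}}

```text
clock: 21.05
tool_pos: [0.5719, -0.0962, 0.0085]
orientation: [179.9, -0.0, 59.9]
force: [-0.2, 0.2, 4.5]
opening: 0.0657
gripper_force: 30.0
```

Call:
{"method": "step_arm", "body": {"moves": [[[0, 0, 1, 0, 6.0], [0, 0, 2.5, 0, 6.0], [0, 0, 3, 0, 6.0], [0, 0, 2.5, 0, 6.0], [0, 0, 0, 0, 6.0], [0, 0, 0, 0, 6.0]]]}}

```text
clock: 21.65
tool_pos: [0.5715, -0.0961, 0.0987]
orientation: [180.0, -0.1, 59.9]
force: [-0.1, 0.9, -2.2]
opening: 0.0658
gripper_force: 30.0
```

Call:
{"method": "step_arm", "body": {"moves": [[[0.3, -2.4, 0, -0.104, 6.0], [0.4, -2.7, 0, -0.104, 6.0], [0.4, -2.7, 0, -0.105, 6.0], [0.4, -2.7, 0, -0.105, 6.0], [0.4, -2.7, 0, -0.105, 6.0], [0.4, -2.7, 0, -0.105, 6.0], [0.4, -2.7, 0, -0.105, 6.0], [0.4, -2.7, 0, -0.105, 6.0], [0.4, -2.7, 0, -0.105, 6.0], [0.4, -2.7, 0, -0.104, 6.0]]]}}

```text
clock: 22.65
tool_pos: [0.6095, -0.3639, 0.096]
orientation: [-179.9, 0.2, -0.3]
force: [1.2, 0.4, -2.1]
opening: 0.0655
gripper_force: 30.0
```

Call:
{"method": "step_arm", "body": {"moves": [[[0, 0, 0, 0, 6.0], [0, 0, 0, 0, 6.0]]]}}

```text
clock: 22.85
tool_pos: [0.6092, -0.3634, 0.0959]
orientation: [-179.9, 0.2, -0.1]
force: [0.4, 0.0, -1.4]
opening: 0.0656
gripper_force: 30.0
```

Down from 96 mm to about 22 mm, then touch in small steps near 19.5 mm.

Call:
{"method": "step_arm", "body": {"moves": [[[0.1, 0, -2, 0, 6.0], [0, 0, -2, 0, 6.0], [0, 0, -1.5, 0, 6.0], [0, 0, -1, 0, 6.0], [0, 0, -0.7, 0, 6.0], [0, 0, 0, 0, 6.0], [0, 0, 0, 0, 6.0]]]}}

```text
clock: 23.55
tool_pos: [0.6118, -0.3633, 0.0264]
orientation: [180.0, -0.0, -0.1]
force: [-0.0, 0.2, -0.7]
opening: 0.0661
gripper_force: 30.0
```

Call:
{"method": "step_arm", "body": {"moves": [[[0, 0, -0.1, 0, 6.0], [0, 0, -0.1, 0, 6.0], [0, 0, 0, 0, 6.0]]]}}

```text
clock: 23.85
tool_pos: [0.6115, -0.3633, 0.0243]
orientation: [180.0, -0.0, -0.1]
force: [0.5, -0.6, -1.1]
opening: 0.0657
gripper_force: 30.0
```

Call:
{"method": "step_arm", "body": {"moves": [[[0, 0, -0.15, 0, 6.0], [0, 0, -0.15, 0, 6.0], [0, 0, -0.1, 0, 6.0], [0, 0, 0, 0, 6.0]]]}}

```text
clock: 24.25
tool_pos: [0.6114, -0.3632, 0.0197]
orientation: [-180.0, 0.0, -0.1]
force: [0.2, -0.0, -1.8]
opening: 0.0657
gripper_force: 30.0
```

Call:
{"method": "step_arm", "body": {"moves": [[[0, 0, -0.1, 0, 6.0], [0, 0, 0, 0, 6.0]]]}}

```text
clock: 24.45
tool_pos: [0.6115, -0.3633, 0.0196]
orientation: [180.0, -0.0, -0.1]
force: [-1.9, 2.4, 3.6]
opening: 0.0657
gripper_force: 30.0
```

Call:
{"method": "step_arm", "body": {"moves": [[[0, 0, 0.05, 0, 7.4], [0, 0, 0, 0, 7.4], [0, 0, 0, 0, 7.4], [0, 0, 2, 0, 7.4], [0, 0, 3, 0, 7.4], [0, 0, 3, 0, 7.4], [0, 0, 0, 0, 7.4], [0, 0, 0, 0, 7.4]]]}}

```text
clock: 25.25
tool_pos: [0.6119, -0.3633, 0.1004]
orientation: [180.0, -0.1, -0.1]
force: [-0.2, 0.6, -0.5]
opening: 0.074
gripper_force: 0.0
```

Call:
{"method": "step_arm", "body": {"moves": [[[-2.0, 2.2, 0, -0.053, 8.2], [-2.0, 2.2, 0, -0.053, 8.2], [-2.0, 2.2, 0, -0.053, 8.2], [-2.1, 2.3, 0, -0.053, 8.2], [-2.1, 2.3, 0, -0.054, 8.2], [-2.1, 2.3, 0, -0.054, 8.2], [-2.1, 2.3, -1, -0.054, 8.2], [-2.0, 2.2, -1, -0.054, 8.2], [0, 0, 0, 0, 8.2], [0, 0, 0, 0, 8.2]]]}}

```text
clock: 26.25
tool_pos: [0.4469, -0.1828, 0.079]
orientation: [180.0, 0.1, -24.5]
force: [0.9, -0.8, 0.8]
opening: 0.0819
gripper_force: 0.0
```

Call:
{"method": "step_arm", "body": {"moves": [[[0, 0, -2.0, 0, 8.2], [0, 0, -2.0, 0, 8.2], [0, 0, -1.5, 0, 8.2], [0, 0, -0.9, 0, 8.2], [0, 0, -0.5, 0, 8.2], [0, 0, 0, 0, 8.2], [0, 0, 0, 0, 8.2]]]}}

```text
clock: 26.95
tool_pos: [0.4479, -0.1834, 0.0108]
orientation: [-180.0, -0.0, -24.6]
force: [0.5, 0.3, -0.8]
opening: 0.0816
gripper_force: 0.0
```

Call:
{"method": "step_arm", "body": {"moves": [[[0, 0, 0, 0, 6.0], [0, 0, 0, 0, 6.0], [0, 0, 0, 0, 6.0], [0, 0, 0, 0, 6.0]]]}}

```text
clock: 27.35
tool_pos: [0.4477, -0.1833, 0.0109]
orientation: [-180.0, -0.0, -24.6]
force: [-0.8, 0.4, 5.3]
opening: 0.0656
gripper_force: 30.0
```

Call:
{"method": "step_arm", "body": {"moves": [[[0, 0, 1, 0, 6.0], [0, 0, 2.5, 0, 6.0], [0, 0, 3, 0, 6.0], [0, 0, 2.5, 0, 6.0], [0, 0, 0, 0, 6.0], [0, 0, 0, 0, 6.0]]]}}

```text
clock: 27.95
tool_pos: [0.4475, -0.1831, 0.1012]
orientation: [-179.9, -0.1, -24.6]
force: [0.0, -0.0, -1.9]
opening: 0.0652
gripper_force: 30.0
```

```bash
python3 - <<'E'
from h import *
p,d=viewer.snapshot("top");cv2.imwrite("pics/top3.png",p);cv2.imwrite("pics/crop3.png",cv2.resize(p[140:350,130:490],None,fx=2.2,fy=2.2,interpolation=3))
E
```

```text
(no output)
```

View pics/crop3.png

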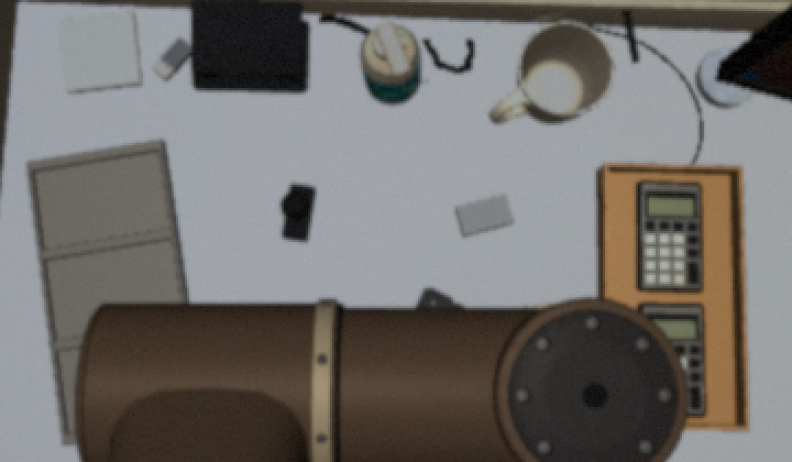

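A and B lie end to end in the carton, at crop positions (672,237) and (672,358). C is held, so I'm carrying it to bay 1.

Call:
{"method": "step_arm", "body": {"moves": [[[0.6, 2.8, 0, -0.086, 6.0], [0.8, 3.4, 0, -0.086, 6.0], [0.8, 3.4, 0, -0.086, 6.0], [0.8, 3.4, 0, -0.086, 6.0], [0.8, 3.4, 0, -0.086, 6.0], [0.8, 3.4, 0, -0.086, 6.0], [0.8, 3.4, 0, -0.086, 6.0], [0.8, 3.4, 0, -0.086, 6.0], [0.8, 3.4, 0, -0.086, 6.0], [0.6, 3.4, 0, -0.086, 6.0]]]}}

```text
clock: 29.0
tool_pos: [0.5228, 0.1518, 0.099]
orientation: [179.9, -0.0, -74.1]
force: [0.5, 1.1, -1.5]
opening: 0.0655
gripper_force: 30.0
```

Call:
{"method": "step_arm", "body": {"moves": [[[0.5, 3.2, 0, -0.086, 6.0], [0, 0, 0, 0, 6.0], [0, 0, 0, 0, 6.0]]]}}

```text
clock: 29.3
tool_pos: [0.5275, 0.1829, 0.0988]
orientation: [179.8, -0.1, -78.7]
force: [-0.7, 0.1, -1.5]
opening: 0.0656
gripper_force: 30.0
```

Touch is expected at TCP ≈ 21.9 mm.

Call:
{"method": "step_arm", "body": {"moves": [[[0, 0, -2, 0, 6.0], [0, 0, -2, 0, 6.0], [0, 0, -1.5, 0, 6.0], [0, 0, -1, 0, 6.0], [0, 0, -0.7, 0, 6.0], [0, 0, 0, 0, 6.0], [0, 0, 0, 0, 6.0]]]}}

```text
clock: 30.0
tool_pos: [0.5287, 0.1827, 0.0288]
orientation: [-180.0, 0.0, -78.8]
force: [0.1, 0.2, -0.6]
opening: 0.0651
gripper_force: 30.0
```

Call:
{"method": "step_arm", "body": {"moves": [[[0, 0, -0.1, 0, 6.0], [0, 0, -0.1, 0, 6.0], [0, 0, 0, 0, 6.0]]]}}

```text
clock: 30.3
tool_pos: [0.5285, 0.1829, 0.0267]
orientation: [-180.0, 0.0, -78.8]
force: [-0.6, -0.3, -1.8]
opening: 0.065
gripper_force: 30.0
```

Call:
{"method": "step_arm", "body": {"moves": [[[0, 0, -0.15, 0, 6.0], [0, 0, -0.15, 0, 6.0], [0, 0, -0.1, 0, 6.0], [0, 0, 0, 0, 6.0]]]}}

```text
clock: 30.7
tool_pos: [0.5283, 0.1827, 0.0222]
orientation: [180.0, -0.0, -78.8]
force: [-0.9, 0.6, -1.5]
opening: 0.0652
gripper_force: 30.0
```

Call:
{"method": "step_arm", "body": {"moves": [[[0, 0, -0.1, 0, 6.0], [0, 0, 0, 0, 6.0]]]}}

```text
clock: 30.9
tool_pos: [0.5285, 0.1828, 0.0219]
orientation: [-180.0, -0.0, -78.8]
force: [-2.0, -0.6, 5.2]
opening: 0.0655
gripper_force: 30.0
```

Touched as expected. Releasing, then moving clear to look.

Call:
{"method": "step_arm", "body": {"moves": [[[0, 0, 0.05, 0, 7.4], [0, 0, 0, 0, 7.4], [0, 0, 0, 0, 7.4], [0, 0, 2, 0, 7.4], [0, 0, 3, 0, 7.4], [0, 0, 4, 0, 7.4], [0, 0, 4, 0, 7.4], [0, 0, 4, 0, 7.4], [0, -4, 2, 0, 7.4], [0, -4, 0, 0, 7.4]]]}}

```text
clock: 31.9
tool_pos: [0.5302, 0.1033, 0.2157]
orientation: [-179.6, 0.1, -78.6]
force: [1.3, -0.5, 0.0]
opening: 0.0745
gripper_force: 0.0
```

Call:
{"method": "step_arm", "body": {"moves": [[[0, -4, 0, 0, 7.4], [0, -4, 0, 0, 7.4], [0, -4, 0, 0, 7.4], [0, -4, 0, 0, 7.4], [0, -4, 0, 0, 7.4], [0, -4, 0, 0, 7.4], [-1, -4, 0, 0, 7.4], [0, 0, 0, 0, 7.4], [0, 0, 0, 0, 7.4], [0, 0, 0, 0, 7.4]]]}}

```text
clock: 32.9
tool_pos: [0.5185, -0.1768, 0.2119]
orientation: [-180.0, 0.0, -78.8]
force: [0.0, 0.4, -0.3]
opening: 0.074
gripper_force: 0.0
```

```bash
python3 - <<'E'
from h import *
p,d=viewer.snapshot("top");cv2.imwrite("pics/crop4.png",cv2.resize(p[140:350,130:490],None,fx=2.2,fy=2.2,interpolation=3))
E
```

```text
(no output)
```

View pics/crop4.png

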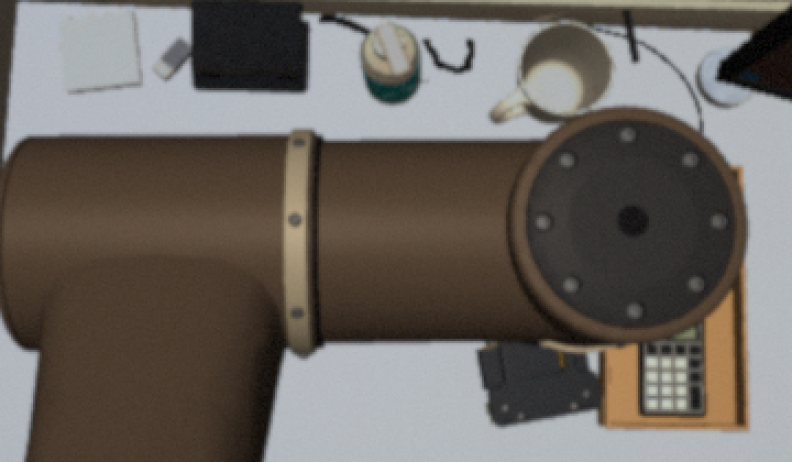

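The arm hides the tray, so I'm moving it back toward the start pose.

Call:
{"method": "step_arm", "body": {"moves": [[[-2, -4, 0, 0, 7.4], [-2.5, -4, 0, 0, 7.4], [-2.5, -4, 0, 0, 7.4], [-2.5, -4, 0, 0, 7.4], [-2.5, -4, 0, 0, 7.4], [-2.5, -4, 0, 0, 7.4], [-2.5, -4, 0, 0, 7.4], [-2.5, -4, 0, 0, 7.4], [-2.5, -4, 0, 0, 7.4], [-2.5, -4, 0, 0, 7.4]]]}}

```text
clock: 33.95
tool_pos: [0.2736, -0.5781, 0.2121]
orientation: [-180.0, -0.0, -78.7]
force: [1.2, -0.9, 0.6]
opening: 0.0737
gripper_force: 0.0
```

Call:
{"method": "step_arm", "body": {"moves": [[[-2.5, -3, 0, 0, 7.4], [-2.5, -3, 0, 0, 7.4], [0, 0, 0, 0, 7.4], [0, 0, 0, 0, 7.4]]]}}

```text
clock: 34.35
tool_pos: [0.2238, -0.6372, 0.2113]
orientation: [180.0, 0.1, -78.8]
force: [0.2, 0.0, 1.0]
opening: 0.0742
gripper_force: 0.0
```

```bash
python3 - <<'E'
from h import *
p,d=viewer.snapshot("top");cv2.imwrite("pics/crop5.png",cv2.resize(p[140:350,130:490],None,fx=2.2,fy=2.2,interpolation=3))
E
```

```text
(no output)
```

View pics/crop5.png

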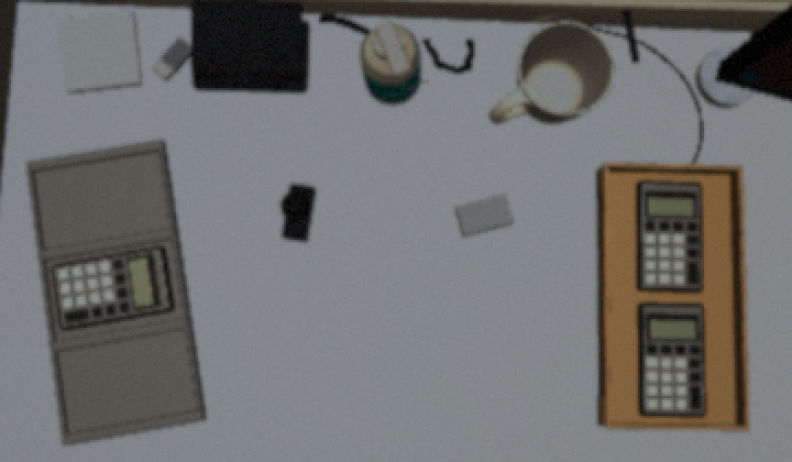

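C lies in the middle bay at crop position (112,288), and the other items are unmoved. A numeric check that it sits level inside the bay lips:

```bash
python3 - <<'E'
from h import *
p,_=viewer.snapshot("top");ds=[viewer.snapshot("top")[1] for _ in range(8)];d=np.median(ds,0)
g=cv2.cvtColor(p,cv2.COLOR_BGR2GRAY)
for t in(50,60,68):
    m=np.zeros(g.shape,np.uint8);m[245:300,148:215]=g[245:300,148:215]<t
    c=max(cv2.findContours(cv2.morphologyEx(m,3,np.ones((3,3))),0,1)[0],key=cv2.contourArea)[:,0,:]
    r=rect(onplane("top",c,.028));a=np.radians(11.2);v=r[:2]-[526.7,188.6]
    print(t,r,"tray frame",np.round([v[0]*np.cos(a)+v[1]*np.sin(a),-v[0]*np.sin(a)+v[1]*np.cos(a)],1))
box=cv2.boxPoints(cv2.minAreaRect(c.astype(np.float32)));ctr=box.mean(0)
for k in box:
    q=ctr+.8*(k-ctr);u,w=np.round(q).astype(int)
    print("corner z mm",np.mean([withdepth("top",[(u+i,w+j)],d)[0][2] for i in(-1,0,1) for j in(-1,0,1)])*1000)
E
```

```text
50 [526.8 186.3 109.2  63.5 -78.2] tray frame [-0.3 -2.3]
60 [527.6 191.2 119.9  73.7 -79. ] tray frame [1.4 2.4]
68 [526.9 190.9 121.1  80.8 -78.6] tray frame [0.6 2.2]
corner z mm 14.274637194607372
corner z mm 23.906910630635895
corner z mm 20.73199963415188
corner z mm 21.33251447359351
```

C is centred in the bay to about 2 mm against 7 mm of slack. Its touchdown height matched the bay floor. Handing in.

```bash
python3 -c "
from plant import close_job
print(close_job())"
```

```text
the job is handed in; nothing more can be done
None
```

The job is handed in: the one firm calculator lies in the tray's middle bay, the two that rock lie keys up in the repair box, and the mug, gel bottle, stamp and staple box look unmoved in the last picture.

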